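# Press the end cap home under the toggle clamp and lift the bearing unit out level

## Robot

A 6-joint arm with a two-finger parallel gripper is mounted at the origin on the work surface. World frame = base frame: x ahead of the robot, y to its left, z up, the work surface at z = 0. Lengths are in m, angles in rad, forces in N, time in s.
With the tool pointing down it reaches from about 0.325 to 0.775 m from the base axis. Payload 5.5 kg.
Tool frame: the origin (TCP) lies on the centre line of the jaws, within the pads' length; the fingertips stand 25 mm ahead of it and the grasp point (between the pads) lies 6 mm ahead of it (r.finger_overhang is the distance from the TCP to the fingertips, in m); z points along the fingers, y is the line along which they close (so a half turn about z gives the same grasp; the last joint's range is limited). The gripper opens to 85 mm and grips with 20 to 120 N. Pads are 22 mm wide; open, the fingers measure 114 mm over their backs; the gripper's body (76 mm by 85 mm) begins 54 mm behind the grasp point. The pads swing forward as they close: fully open they stand 13 mm farther back than shut.
Start: joints at [-1.382, 0.091, 1.231, -0, 1.82, -0.057], TCP at [0.146, -0.582, 0.256] pointing down, gripper open.
Joint ranges: [-2.87, 2.87], [-0.86, 2.18], [0.17, 2.46], [-1.51, 4.65], [0.06, 2.69], [-2.65, 2.65]. Speed limits (rad/s): [2.57, 2.57, 3.01, 3.14, 3.14, 3.14].

## Interface

Orientations are given as [roll, pitch, yaw] about the fixed x, y, z axes, in that order (R = Rz(yaw) Ry(pitch) Rx(roll)).
In Python, from station import r, eyes, masks_of, spot_point gives the robot as it stands.
- The arm moves only by the shell command python3 -m inch 'ROWS'. ROWS is JSON, a list of rows, each a list of 3 entries, a list of its own where there are three numbers: the shift along the tool's x, y, z normalised to -1 to 1, where 1 is 25 mm, then the turn, a rotation vector about the tool's x, y, z normalised to -1 to 1, where 1 is 180 degrees, then the opening, from 0 (shut) to 1 (fully open). A call has 1 to 8 rows; each row shifts and turns the commanded pose from where the row before left it, along the tool's axes as they then stand; what a row does not reach is not made up. A row lasts 1/10 s, in which the tool goes at most 50 mm and 8.59 degrees, less where a joint would pass 70% of its speed; a pose out of reach is approached as far as the arm can. A call with a number of a shift or a turn outside -1 to 1 is refused whole. A call with a gripper value outside its range is refused whole. The fingers move at their own pace and stop on an object; the grip force is fixed at half the most. Time passes only in rows, so rows that do not move let the fingers close. It gives the time, the measured TCP pose, the force, the opening and the grip force at its end, in the units of the state.
- r.get_state(): the state, without advancing time (a new reading comes with each control period).
- eyes.read_camera(name): name is "scene" or "side" or "wrist"; returns a dict with "color" (420x560x3 uint8, red, green, blue), "mtx" (3x3 intrinsics, pixels), "dist" ([k1, k2, p1, p2, k3] as OpenCV has them; the pictures are not rectified), "view" (4x4, takes a point from world to camera coordinates). Camera axes: x right, y up, looking along -z (the intrinsics and any distortion apply to the point x, -y, -z); pixel columns grow to the right and rows downward; lengths in m; the calibration is good to about 2 mm. A picture is of the moment at which its call begins. There is no depth.
- r.sign_off(): hands the job in; it is judged then, once.
Trained networks look in the newest picture that a camera, given by its name, has taken for a name from the list of things; names that differ only in an ending like _2 or _b are one class to them, and where a whole thing is asked for, a point or a joint stands for the part that bears it (a point fixed in the world has none). Each returns a list of dicts, best first, with "conf" (0 to 1); they miss things now and then, are a little off and sometimes report something else, mostly with a low value. They report only what shows in the picture. A call takes as long as a camera call.
- masks_of(camera, target): "mask" (420x560 bool, what is visible of it) and "bbox" ([left, top, width, height] in pixels, round what is visible of it).
- spot_point(camera, target): "at" ([column, row] in pixels: a listed point, or the origin of a listed thing).
The state is a dict: "t": time; "joint_positions": joint angles; "joint_velocities": joint speeds; "joint_torque": joint torques, N m; "tcp_pos": TCP position; "eef_rot": TCP orientation; "contact_force": force on the tool from outside, world axes, zero at the start; "ft_torque": the same for the moment, N m; "grip_width": finger opening in m; "gripper_force": force on a finger pad.
Only numpy, scipy, OpenCV 4.12 (cv2) and the standard library are available. Lean on these libraries where they do the work, as an engineer would, in place of code of your own. Each camera call takes 0.05 s, during which the arm holds its last target. There are 200 camera calls.

## Task

In the press fixture on the bench sits a flange bearing unit whose round end cap still stands proud: swing the toggle clamp's handle forward over centre to its stop so that the clamp arm presses the cap fully home and locks on it, then swing the handle all the way back so that the arm stands fully open. Then grip the bearing unit, lift it straight up out of the nest, keeping it level all the way, and finish while holding it steady and level about 10 cm above the nest; do not put it down. Leave the other things on the bench where they are.

Things in the scene. Friction and masses are not known exactly. Their poses are not given: they have to be found in the camera images.
- fixture: press fixture, fixed to the bench: aluminium plate 285 x 120 x 12 mm, toggle clamp at one end, nest at the other. Origin on the bench under the plate; x along the plate from clamp to nest, y across, z up. Plate from x -135 to +150 mm; nest centre at x +85, y 0; clamp on a riser block 30 mm high, 60 wide, x -100 to -10. Handle and arm move only in the plane y = 0
- nest (a point): centre of the nest on the plate's top (12 mm above the bench), where the centre of the bearing unit's underside rests; four low locating blocks around it, 8 mm high, 1.5 mm clear of the flange
- clamp_handle (a joint): angle of the clamp handle: 0 fully open, leaning 73.5 deg back from upright, away from the nest; 1.536 rad dead centre; 1.580 locked at its stop past centre, leaning 17 deg from upright towards the nest. A linkage moves the arm with it: upright at 0, on the cap from about 1.3. Closing the last 0.3 rad takes up to 10 N at the grip, freeing it about 5 N; it stays at either end by itself
- handle_pivot (a point): fixed axis of the handle, at x -72 mm, z +63 mm, y 0 of the fixture frame; the handle turns about the fixture's y axis (a growing angle carries its top towards +x, the nest)
- handle_grip (a point): point on the middle line of the handle's flat black rubber grip, 105 mm from the pivot; the grip reaches from 62 to 137 mm from the pivot, 16 mm thick across (along the fixture's y), 20 mm the other way. Pinched across y from above it can turn between the fingers; it then creeps some mm, so lead it on until the stop
- spindle_tip (a point): underside of the sprung rubber-tipped spindle (18 mm across) at the arm's end, 105 mm from the arm's pivot. Open, arm and spindle stand upright over x -50 to +5 mm of the fixture, up to 200 mm above the bench; closed, they lie over the nest
- housing: flange bearing unit in the nest, grey cast metal, 0.3 to 0.65 kg: oval flange 106 x 60 x 11 mm (long way along its x axis, which lies along the fixture's x), on it an upright round hub 52 mm in diameter, top 47 mm above the underside; grip across the hub, above the flange. Origin at the centre of the underside, z up through the hub; centre of mass on this axis, about 19 mm up
- cap (a joint): how far the end cap is pressed in: 0 = standing 4 mm proud, 0.004 m = fully home; it stays where pressed (about 6 N to move it)
- cap_top (a point): middle of the top of the black end cap (45 mm across, lip 4 mm thick) on the hub: 55 mm above the unit's underside at first, 51 mm when home
- finished_unit: bystander: an identical bearing unit, cap already home, standing loose on the bench beyond the nest end of the fixture
- cap_bin: bystander: small blue open bin 120 x 90 x 45 mm with spare caps, beside the nest, on the fixture's -y side
- caliper: bystander: digital caliper 210 mm long, 14 mm high, lying beside the clamp, on the fixture's -y side
- wrench: bystander: spanner lying beside the fixture, on its +y side
- grease_tin: bystander: tin 72 mm across, 65 mm high, to the left
- screwdriver: bystander: screwdriver lying to the left
- tape_roll: bystander: roll 100 mm across, 25 mm high, lying flat to the right
- mallet: bystander: hammer lying to the right

How it is judged:
On the way, in this order (a step that is already met when the one before it is completed fails the run):
1. the clamp is over centre at its stop, pressing the cap fully home (value of joint clamp_handle above 1.55 rad and value of joint cap above 0.0035 m and contact force between spindle and housing above 3 N), for 0.2 s.
2. the handle is all the way back, the unit still in its nest (value of joint clamp_handle below 0.12 rad and distance between housing and nest below 0.006 m and value of joint cap above 0.0035 m), for 0.2 s.
At the end, for the whole second after the job is handed in: the unit hangs in the gripper alone, still, its underside 6 to 15 cm above the nest and within 6 cm of it sideways, level to 5 degrees, cap pressed in at least 3.5 of 4 mm, clamp handle within 0.15 rad of fully open (z of housing in the frame of nest between 0.06 and 0.15 m and horizontal distance between housing and nest below 0.06 m and angle between housing's own z axis and vertical below 0.09 rad and linear speed of housing below 0.02 m/s and angular speed of housing below 0.15 rad/s and contact force between the fingers and housing above 2 N and contact force between fixture and housing below 0.2 N and value of joint clamp_handle below 0.15 rad and value of joint cap above 0.0035 m); the arm keeps its last pose, push and grip.
It fails at once if a bystander is shifted more than 3 cm (distance of any of finished_unit, cap_bin, caliper, wrench, grease_tin, screwdriver, tape_roll, mallet from where it was at the start of the episode above 0.03 m).
It fails at once if the bearing unit is tipped more than 15 degrees (angle between housing's own z axis and vertical above 0.26 rad).
It also fails if it takes over 62 s, if anything falls off the work surface, if the arm or the gripper's body presses on something with over 40 N, if the wrist force passes 120 N, or if a joint passes its speed limit or range.

## Working session

There is one attempt and no reset: what is moved stays moved. The work goes in short steps, Python scripts to look and compute and a shell command to move; the robot and the scene stay as the last step left them, time stands still between calls to the robot, and variables do not carry over. Pictures are saved under pics/ and viewed, at most 11 in all, crops included, and the job is handed in when it is done.

```bash
ls; mkdir -p pics; python3 - <<'E'
from station import r, eyes, masks_of, spot_point
import cv2
s=r.get_state();print({k:s[k] for k in('t','tcp_pos','eef_rot','grip_width','contact_force')})
for c in('scene','side'):
    im=eyes.read_camera(c);cv2.imwrite(f'pics/{c}0.png',im['color'][:,:,::-1])
    for n in('handle_pivot','handle_grip','spindle_tip','housing','cap_top','nest','fixture','finished_unit'):
        print(c,n,[(d['at'],round(d['conf'],2)) for d in spot_point(c,n)[:3]])
E
```

```text
pics
{'t': 0.0, 'tcp_pos': array([ 0.14593321, -0.58173692,  0.25513854]), 'eef_rot': array([-3.13964997e+00, -8.84834016e-05,  2.45759725e-01]), 'grip_width': 0.08530550053515318, 'contact_force': array([ 0.53886262,  0.70367291, -0.38000701])}
scene handle_pivot [([234.4, 234.2], 0.73)]
scene handle_grip [([198.3, 242.3], 0.88)]
scene spindle_tip [([258.9, 199.4], 0.37)]
scene housing [([282.8, 219.9], 0.65), ([313.5, 257.6], 0.53)]
scene cap_top [([201.0, 241.1], 0.62), ([287.2, 211.1], 0.52)]
scene nest [([286.3, 223.1], 0.67), ([234.6, 232.9], 0.65)]
scene fixture [([261.4, 234.1], 0.87)]
scene finished_unit [([337.7, 214.2], 0.74)]
side handle_pivot [([295.1, 258.8], 0.85)]
side handle_grip [([307.3, 278.9], 0.67)]
side spindle_tip [([284.9, 208.1], 0.5)]
side housing [([270.0, 228.4], 0.92)]
side cap_top [([269.8, 220.6], 0.46), ([210.8, 173.3], 0.37)]
side nest [([267.2, 232.7], 0.72)]
side fixture [([280.1, 251.8], 0.73)]
side finished_unit [([266.0, 196.0], 0.74)]
```

View pics/scene0.png

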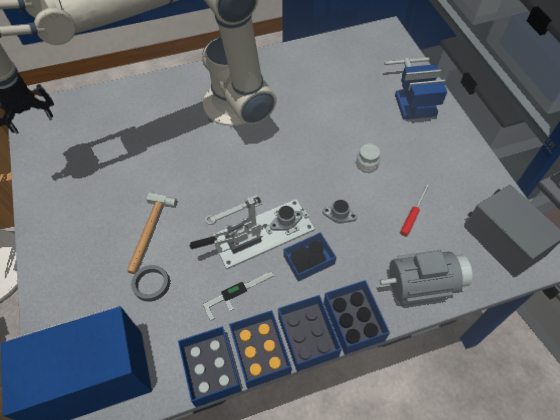

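View pics/side0.png

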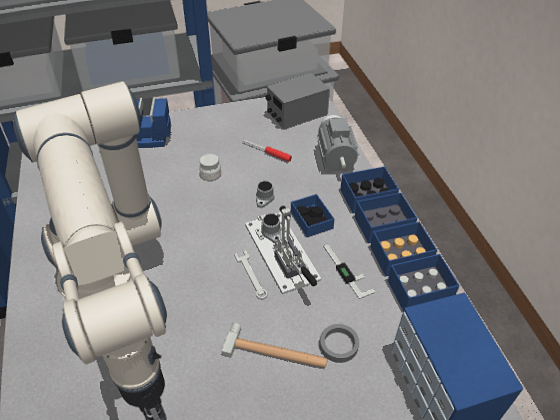

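```bash
cat > h.py <<'E'
import numpy as np, cv2
from scipy.optimize import least_squares
from scipy.spatial.transform import Rotation as R
F=np.diag([1.,-1,-1])
def proj(c,P):
    V=np.array(c['view']);p=(np.atleast_2d(P)@V[:3,:3].T+V[:3,3])@F
    return cv2.projectPoints(p,np.zeros(3),np.zeros(3),np.array(c['mtx'],float),np.array(c['dist'],float))[0][:,0]
def tri(obs):  # [(cam,px)]
    f=lambda X:np.concatenate([proj(c,X)[0]-p for c,p in obs])
    s=least_squares(f,[.5,0,.05]);return s.x,np.abs(s.fun).max()
def W(q,P): # fixture pose q=(x,y,yaw)
    c,s=np.cos(q[2]),np.sin(q[2]);P=np.atleast_2d(P)
    return np.c_[q[0]+c*P[:,0]-s*P[:,1],q[1]+s*P[:,0]+c*P[:,1],P[:,2]]
def grip(a,d=.105): # handle angle -> fixture frame
    t=a-np.radians(73.5);return np.array([-.072+d*np.sin(t),0,.063+d*np.cos(t)])
FP={'handle_pivot':[-.072,0,.063],'handle_grip':grip(0),'housing':[.085,0,.012],'nest':[.085,0,.012],'fixture':[0,0,0],'cap_top':[.085,0,.067]}
def fit(obs): # [(cam,name,px)]
    f=lambda q:np.concatenate([proj(c,W(q,FP[n]))[0]-p for c,n,p in obs])
    best=min((least_squares(f,[.5,0,y],loss='soft_l1',f_scale=2) for y in(-2,-1,0,1,2,3)),key=lambda s:s.cost)
    return best.x,f(best.x).reshape(-1,2).round(1)
E
python3 - <<'E'
from station import r, eyes, spot_point
from h import *
cs={c:eyes.read_camera(c) for c in('scene','side')}
o=[('scene','handle_pivot',[234.4,234.2]),('scene','handle_grip',[198.3,242.3]),('scene','housing',[282.8,219.9]),('scene','cap_top',[287.2,211.1]),('scene','nest',[286.3,223.1]),('scene','fixture',[261.4,234.1]),
('side','handle_pivot',[295.1,258.8]),('side','handle_grip',[307.3,278.9]),('side','housing',[270,228.4]),('side','cap_top',[269.8,220.6]),('side','nest',[267.2,232.7]),('side','fixture',[280.1,251.8])]
q,e=fit([(cs[c],n,p) for c,n,p in o]);print(q)
for a,b in zip(o,e):print(a[:2],b)
for n,P in FP.items():print(n,W(q,P).round(4),[proj(cs[c],W(q,P))[0].round() for c in cs])
E
```

```text
[ 0.53766713 -0.06918347  1.70669602]
('scene', 'handle_pivot') [ 0.4 -1.4]
('scene', 'handle_grip') [ 1.4 -0.5]
('scene', 'housing') [1.8 0.7]
('scene', 'cap_top') [-2.7 -0.3]
('scene', 'nest') [-1.7 -2.5]
('scene', 'fixture') [-2.4 -0.4]
('side', 'handle_pivot') [-3.  -1.3]
('side', 'handle_grip') [ 1.  -1.4]
('side', 'housing') [0.4 3.1]
('side', 'cap_top') [ 0.5 -1.8]
('side', 'nest') [ 3.2 -1.2]
('side', 'fixture') [1.5 2.1]
handle_pivot [[ 0.5474 -0.1405  0.063 ]] [array([235., 233.]), array([292., 258.])]
handle_grip [[ 0.5611 -0.2403  0.0928]] [array([200., 242.]), array([308., 278.])]
housing [[0.5262 0.015  0.012 ]] [array([285., 221.]), array([270., 231.])]
nest [[0.5262 0.015  0.012 ]] [array([285., 221.]), array([270., 231.])]
fixture [[ 0.5377 -0.0692  0.    ]] [array([259., 234.]), array([282., 254.])]
cap_top [[0.5262 0.015  0.067 ]] [array([285., 211.]), array([270., 219.])]
```

The scene view shows the fixture running from the black handle at (203,243) to the nest at (287,218). The side view agrees, with the handle at (307,278) and the cap at (270,220). The clamp is open. I'll move to a wrist-camera look above the fixture, with tool x aligned to fixture x.

```bash
python3 -m inch '[[[0.81,-0.58,-0.3],[0,0,-0.0475],1],[[0.89,-0.45,-0.3],[0,0,-0.0475],1],[[0.95,-0.31,-0.3],[0,0,-0.0475],1],[[0.99,-0.17,-0.3],[0,0,-0.0475],1],[[1,-0.02,-0.3],[0,0,-0.0475],1],[[0.99,0.13,-0.3],[0,0,-0.0475],1],[[0.96,0.28,-0.3],[0,0,-0.0475],1],[[0.91,0.42,-0.3],[0,0,-0.0475],1]]'
python3 -m inch '[[[0.8,0.6,0],[0,0,-0.0475],1],[[0.8,0.7,0],[0,0,-0.037],1],[[0.85,1,0],[0,0,0],1],[[0.85,1,0],[0,0,0],1],[[0.85,1,0],[0,0,0],1],[[0.85,1,0],[0,0,0],1],[[0.85,1,0],[0,0,0],1],[[0.85,1,0],[0,0,0],1]]'
```

```text
t: 1.8
tcp_pos: [0.2768, -0.4294, 0.3167]
eef_rot: [3.141, 0.0, 1.446]
contact_force: [1.0, -0.7, -0.7]
grip_width: 0.0856
gripper_force: 0.0
t: 2.6
tcp_pos: [0.4431, -0.2445, 0.3165]
eef_rot: [3.141, 0.0, 1.705]
contact_force: [-0.6, -0.7, 0.1]
grip_width: 0.0853
gripper_force: 0.0
```

```bash
python3 -m inch '[[[0.6,0.9,0],[0,0,0],1],[[0.6,0.9,0],[0,0,0],1],[[0.6,0.9,0],[0,0,0],1],[[0,0.5,0],[0,0,0],1],[[0,0,0],[0,0,0],1]]'
python3 - <<'E'
from station import r, eyes, spot_point
from h import *
w=eyes.read_camera('wrist');cv2.imwrite('pics/w1.png',w['color'][:,:,::-1])
V=np.array(w['view']);print('cam pos',-V[:3,:3].T@V[:3,3],'axis',-V[2,:3])
q=[.5377,-.0692,1.7067]
for n in FP:
    print(n,proj(w,W(q,FP[n]))[0].round(),[(d['at'],round(d['conf'],2)) for d in spot_point('wrist',n)[:3]])
E
```

```text
t: 3.1
tcp_pos: [0.5166, -0.1901, 0.3156]
eef_rot: [-3.141, -0.0, 1.707]
contact_force: [0.2, 1.1, 0.2]
grip_width: 0.0854
gripper_force: 0.0
cam pos [ 0.50637741 -0.1109925   0.43331098] axis [ 0.04038728 -0.30511372 -0.95145914]
handle_pivot [318. 128.] [([322.9, 127.4], 0.86)]
handle_grip [318. 231.] [([323.6, 229.7], 0.67)]
housing [317. -29.] []
nest [317. -29.] []
fixture [314.  59.] [([319.4, 55.2], 0.65), ([326.7, 229.8], 0.65)]
cap_top [323. -48.] []
```

View pics/w1.png

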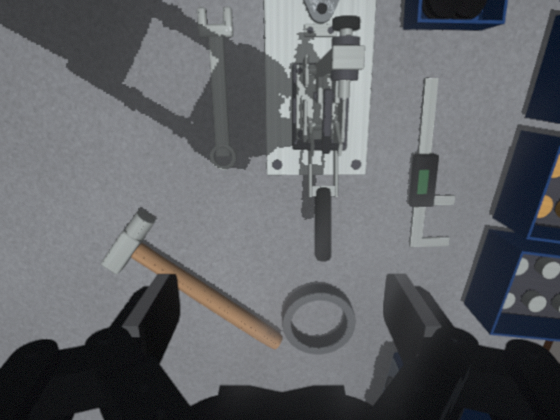

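The wrist view shows the plate's clamp end with corners at about (267,174) and (366,174). The black grip is at about (323,225). I'll shift forward to see the nest and refit.

```bash
cat >> h.py <<'E'
FP['cA']=[-.135,.06,.012];FP['cB']=[-.135,-.06,.012];FP['cC']=[.15,.06,.012];FP['cD']=[.15,-.06,.012]
E
python3 - <<'E'
from station import r, eyes, spot_point
from h import *
import json
w=eyes.read_camera('wrist')
o=[('handle_pivot',[322.9,127.4]),('handle_grip',[323.6,229.7]),('cA',[267,174]),('cB',[366,174])]
q,e=fit([(w,n,p) for n,p in o]);print(q,e.tolist())
json.dump([[{k:np.array(w[k]).tolist() for k in('mtx','dist','view')},n,p] for n,p in o],open('o1.json','w'))
E
python3 -m inch '[[[0.9,0.3,0],[0,0,0],1],[[0.9,0.3,0],[0,0,0],1],[[0.9,0.3,0],[0,0,0],1],[[0.8,0,0],[0,0,0],1],[[0.5,0,0],[0,0,0],1],[[0,0,0],[0,0,0],1]]'
python3 - <<'E'
from station import r, eyes, spot_point
from h import *
w=eyes.read_camera('wrist');cv2.imwrite('pics/w2.png',w['color'][:,:,::-1])
q=[.5377,-.0692,1.7067]
for n in FP:
    print(n,proj(w,W(q,FP[n]))[0].round(),[(d['at'],round(d['conf'],2)) for d in spot_point('wrist',n)[:3]] if n[1].islower() else '')
E
```

```text
[ 0.5415337  -0.06764309  1.70942203] [[0.0, -1.3], [-0.3, -0.9], [0.1, 1.6], [0.2, 1.1]]
t: 4.1
tcp_pos: [0.5244, -0.0872, 0.3168]
eef_rot: [3.141, 0.0, 1.707]
contact_force: [-0.4, -0.5, 1.2]
grip_width: 0.0857
gripper_force: 0.0
handle_pivot [295. 221.] [([300.9, 219.0], 0.72)]
handle_grip [295. 314.] [([300.7, 311.4], 0.84)]
housing [295.  73.] [([295.4, 70.8], 0.77)]
nest [295.  73.] []
fixture [294. 147.] [([294.7, 143.7], 0.98)]
cap_top [297.  70.] [([299.9, 67.7], 0.59)]
cA [247. 253.] 
cB [339. 253.] 
cC [239.   9.] 
cD [351.   9.]
```

View pics/w2.png

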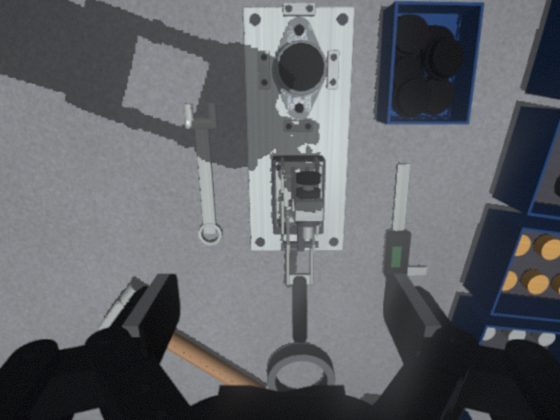

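The whole plate is visible: corners at about (250,250), (342,249), (244,8) and (354,8), the cap at (301,67) and the grip at (300,310).

```bash
python3 - <<'E'
from station import r, eyes
from h import *
import json
w=eyes.read_camera('wrist');L=json.load(open('o1.json'))
o=[('handle_pivot',[300.9,219]),('handle_grip',[300.7,311.4]),('cA',[250,250]),('cB',[342,249]),('cC',[244,8.5]),('cD',[354,8.5]),('cap_top',[300.5,67.5])]
a=[(w,n,p) for n,p in o]
q,e=fit(a);print(q,e.tolist())
q,e=fit(a+[tuple(x) for x in L]);print(q,e.tolist())
json.dump(list(q),open('q.json','w'))
for n in('handle_pivot','handle_grip','nest'):print(n,W(q,FP[n]).round(4))
E
```

```text
[ 0.54188112 -0.0683138   1.71037741] [[-1.4, 0.1], [-0.8, 1.7], [0.8, 1.8], [1.4, 2.2], [-1.5, -1.6], [1.0, -2.1], [0.5, -0.3]]
[ 0.54172522 -0.06806442  1.70961255] [[-1.6, -0.1], [-1.1, 1.5], [0.6, 1.6], [1.3, 2.1], [-1.5, -1.9], [1.1, -2.3], [0.5, -0.5], [0.2, -0.8], [-0.2, -0.5], [0.3, 2.0], [0.3, 1.5]]
handle_pivot [[ 0.5517 -0.1394  0.063 ]]
handle_grip [[ 0.5656 -0.2391  0.0928]]
nest [[0.53   0.0161 0.012 ]]
```

```bash
python3 -m inch '[[[-0.89,0.2,0],[0,0,-0.001],1],[[-0.89,0.2,0],[0,0,0],1],[[-0.89,0.2,0.7],[0,0,0],1],[[-0.89,0.2,0.8],[0,0,0],1],[[-0.89,0,0.8],[0,0,0],1],[[-0.89,0,0.8],[0,0,0],1],[[-0.89,0,0.8],[0,0,0],1],[[0,0,0.5],[0,0,0],1]]'
python3 - <<'E'
from station import r, eyes, spot_point
from h import *
import json
q=json.load(open('q.json'));w=eyes.read_camera('wrist');cv2.imwrite('pics/w3.png',w['color'][:,:,::-1])
print(proj(w,W(q,grip(0)))[0],[(d['at'],round(d['conf'],2)) for d in spot_point('wrist','handle_grip')])
E
```

```text
t: 5.3
tcp_pos: [0.5649, -0.2423, 0.2034]
eef_rot: [-3.139, -0.001, 1.705]
contact_force: [-0.0, 0.6, 1.2]
grip_width: 0.0852
gripper_force: 0.0
[282.8857103 211.4328268] [([282.3, 207.0], 0.63)]
```

View pics/w3.png

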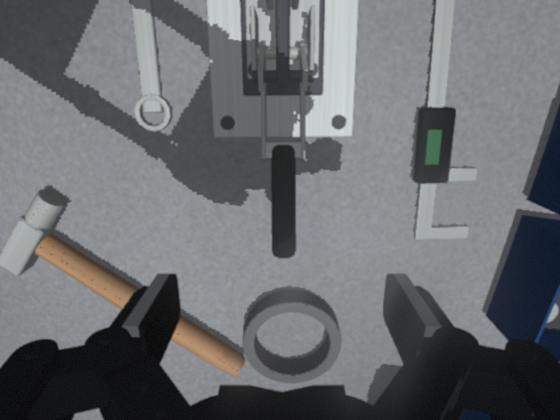

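The handle shows at column 283, rows 145–258, centred between the jaws. I'll descend and close.

```bash
python3 -m inch '[[[0.06,0,0.85],[0,0,0],1],[[0.06,0,0.85],[0,0,0],1],[[0,0,0.85],[0,0,0],1],[[0,0,0.85],[0,0,0],1],[[0,0,0.75],[0,0,0],1],[[0,0,0],[0,0,0],0],[[0,0,0],[0,0,0],0],[[0,0,0],[0,0,0],0]]'
python3 -m inch '[[[0,0,0],[0,0,0],0],[[0,0,0],[0,0,0],0],[[0,0,0],[0,0,0],0]]'
```

```text
t: 6.2
tcp_pos: [0.5662, -0.2369, 0.105]
eef_rot: [3.139, 0.002, 1.709]
contact_force: [-0.6, 0.8, 1.4]
grip_width: 0.044
gripper_force: 0.0
t: 6.5
tcp_pos: [0.5652, -0.2371, 0.1043]
eef_rot: [3.141, 0.001, 1.708]
contact_force: [-3.6, 1.2, 5.5]
grip_width: 0.0149
gripper_force: 59.7
```

```bash
python3 -m inch '[[[0.14,0,-0.395],[0,0,0],0],[[0.18,0,-0.38],[0,0,0],0],[[0.215,0,-0.36],[0,0,0],0],[[0.25,0,-0.335],[0,0,0],0],[[0.28,0,-0.31],[0,0,0],0],[[0.31,0,-0.28],[0,0,0],0],[[0.34,0,-0.25],[0,0,0],0],[[0.36,0,-0.215],[0,0,0],0]]'
cat > a.py <<'E'
from station import r
from h import *
import json
q=json.load(open('q.json'));s=r.get_state();p=np.array(s['tcp_pos'])+R.from_euler('xyz',s['eef_rot']).apply([0,0,.006])
c,n=np.cos(q[2]),np.sin(q[2]);d=p[:2]-q[:2]
f=np.array([c*d[0]+n*d[1],-n*d[0]+c*d[1],p[2]]);v=f-[-.072,0,.063]
print('grasp in fixture',f.round(4),'dist',np.hypot(v[0],v[2]).round(4),'t deg',np.degrees(np.arctan2(v[0],v[2])).round(1),'a',(np.arctan2(v[0],v[2])+np.radians(73.5)).round(3))
E
python3 a.py
```

```text
t: 7.3
tcp_pos: [0.5576, -0.1842, 0.1649]
eef_rot: [-3.14, -0.001, 1.709]
contact_force: [1.8, 2.6, -17.8]
grip_width: 0.0149
gripper_force: 61.0
grasp in fixture [-0.1172  0.0003  0.1589] dist 0.106 t deg -25.2 a 0.842
```

```bash
python3 -m inch '[[[0.38,0,-0.16],[0,0,0],0],[[0.40,0,-0.12],[0,0,0],0],[[0.41,0,-0.09],[0,0,0],0],[[0.415,0,-0.045],[0,0,0],0]]'; python3 a.py;  python3 -m inch '[[[0.42,0,-0.01],[0,0,0],0],[[0.42,0,0.03],[0,0,0],0],[[0.415,0,0.07],[0,0,0],0]]'; python3 a.py
```

```text
t: 7.7
tcp_pos: [0.5522, -0.1457, 0.1766]
eef_rot: [-3.141, 0.002, 1.707]
contact_force: [-0.3, -3.0, -12.4]
grip_width: 0.0147
gripper_force: 65.9
grasp in fixture [-0.0784  0.0003  0.1706] dist 0.1078 t deg -3.4 a 1.224
t: 8.0
tcp_pos: [0.5481, -0.1158, 0.1753]
eef_rot: [3.141, 0.005, 1.706]
contact_force: [-2.1, -13.1, -7.1]
grip_width: 0.0153
gripper_force: 66.1
grasp in fixture [-0.0482  0.0003  0.1693] dist 0.1089 t deg 12.6 a 1.503
```

```bash
python3 -m inch '[[[0.35,0,0.09],[0,0,0],0],[[0.25,0,0.08],[0,0,0],0],[[0.1,0,0.03],[0,0,0],0],[[0,0,0],[0,0,0],0]]'; python3 a.py
```

```text
t: 8.4
tcp_pos: [0.5456, -0.0981, 0.1705]
eef_rot: [3.141, 0.003, 1.707]
contact_force: [-3.1, -6.7, -6.3]
grip_width: 0.0152
gripper_force: 63.1
grasp in fixture [-0.0303  0.0004  0.1645] dist 0.1097 t deg 22.4 a 1.673
```

```bash
python3 - <<'E'
from station import r, eyes, spot_point
from h import *
import json
q=json.load(open('q.json'))
for c in('side','scene'):
    w=eyes.read_camera(c);im=w['color'][:,:,::-1]
    cv2.imwrite(f'pics/{c}4.png',cv2.resize(im[170:290,190:350],None,fx=5,fy=5,interpolation=cv2.INTER_CUBIC))
    print(c,proj(w,W(q,grip(1.58)))[0],proj(w,W(q,grip(1.58,.137)))[0],[(d['at'],round(d['conf'],2)) for n in('handle_grip','spindle_tip') for d in spot_point(c,n)[:2]])
E
```

```text
side [289.6060038  224.61481085] [288.35824522 214.30148469] [([291.1, 226.6], 0.59)]
scene [242.78797636 210.77355598] [245.16652102 203.16575011] [([241.8, 211.3], 0.69), ([288.2, 212.3], 0.6), ([234.4, 233.3], 0.47)]
```

View pics/side4.png

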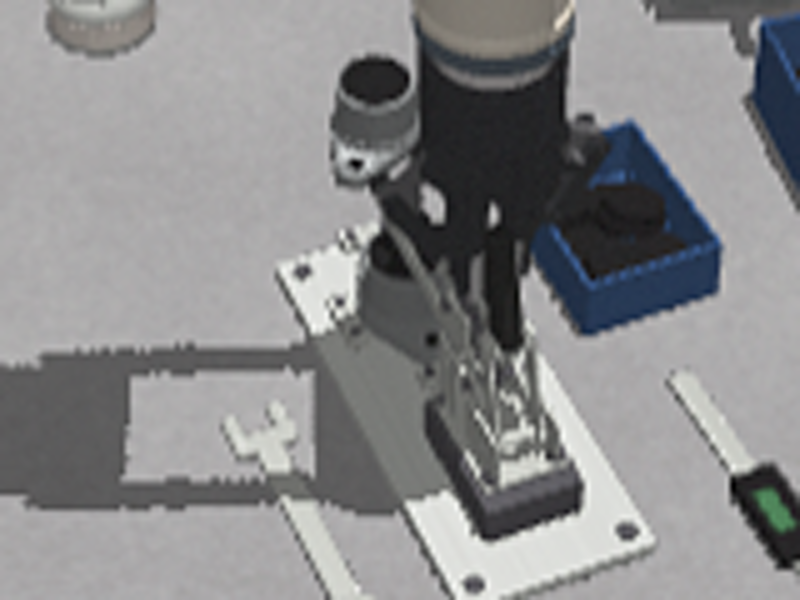

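The arm is lying over the cap and the handle is upright in the jaws (around (505,250) in the crop). I'll push a bit further to confirm the stop by force.

```bash
python3 -m inch '[[[0.12,0,0.05],[0,0,0],0],[[0.12,0,0.05],[0,0,0],0],[[0,0,0],[0,0,0],0]]'; python3 a.py; python3 -m inch '[[[0.12,0,0.05],[0,0,0],0],[[0,0,0],[0,0,0],0]]'; python3 a.py
python3 - <<'E'
from station import r, eyes
import cv2
w=eyes.read_camera('wrist');cv2.imwrite('pics/w5.png',w['color'][:,:,::-1])
E
```

```text
t: 9.0
tcp_pos: [0.5447, -0.0918, 0.1681]
eef_rot: [3.141, 0.002, 1.707]
contact_force: [-4.9, -4.7, -5.6]
grip_width: 0.0148
gripper_force: 61.7
grasp in fixture [-0.0239  0.0003  0.1621] dist 0.1102 t deg 25.9 a 1.734
t: 9.2
tcp_pos: [0.5447, -0.0916, 0.168]
eef_rot: [3.14, 0.008, 1.705]
contact_force: [-3.9, -14.2, -3.8]
grip_width: 0.0146
gripper_force: 61.7
grasp in fixture [-0.0237  0.0003  0.162 ] dist 0.1102 t deg 26.0 a 1.736
```

View pics/w5.png

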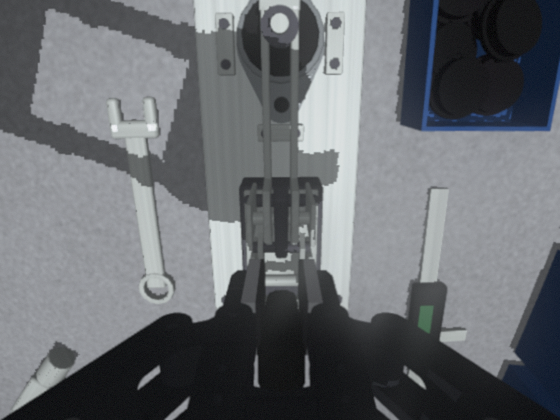

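```bash
python3 -m inch '[[[0.12,0,0.05],[0,0,0],0],[[0,0,0],[0,0,0],0],[[0,0,0],[0,0,0],0]]'; python3 a.py
python3 - <<'E'
from station import r, eyes, spot_point
from h import *
import json
q=json.load(open('q.json'))
w=eyes.read_camera('wrist')
g=lambda n:[(d['at'],round(d['conf'],2)) for d in spot_point('wrist',n)[:2]]
print(g('handle_grip'),g('spindle_tip'),g('cap_top'))
for a in(1.3,1.536,1.58):print(a,proj(w,W(q,grip(a)))[0].round(1),proj(w,W(q,grip(a,.062)))[0].round(1))
for z in(.063,.065,.067):print(z,proj(w,W(q,[.085,0,z]))[0].round(1))
E
```

```text
t: 9.55
tcp_pos: [0.5447, -0.0914, 0.1679]
eef_rot: [3.138, 0.013, 1.702]
contact_force: [-3.3, -23.9, -0.6]
grip_width: 0.015
gripper_force: 61.7
grasp in fixture [-0.0236  0.0003  0.1619] dist 0.1101 t deg 26.1 a 1.738
[([280.1, 334.7], 0.62)] [([278.5, 31.0], 0.66)] [([278.6, 33.1], 0.7)]
1.3 [281.6 402.2] [281.3 338. ]
1.536 [281.2 351.3] [281.1 313.3]
1.58 [281.1 340.5] [281.1 308.3]
0.063 [279.   37.6]
0.065 [279.   37.1]
0.067 [279.   36.7]
```

24 N with no motion means the handle is hard against its stop and locked. I'll re-centre the grip on the handle before pulling back.

```bash
python3 -m inch '[[[0,0,0],[0,0,0],0.6],[[0,0,0],[0,0,0],0.6],[[-0.3,0,0],[0,0,0],0.6],[[-0.4,0,0],[0,0,0],0.6],[[0,0,0],[0,0,0],0.6]]'; python3 a.py
python3 - <<'E'
from station import r, eyes, spot_point
import json
from h import *
q=json.load(open('q.json'))
w=eyes.read_camera('wrist')
g=lambda n:[(d['at'],round(d['conf'],2)) for d in spot_point('wrist',n)[:2]]
print(g('handle_grip'),g('spindle_tip'),g('cap_top'))
for a in(1.3,1.536,1.58):print(a,proj(w,W(q,grip(a)))[0].round(1))
cv2.imwrite('pics/w6.png',w['color'][:,:,::-1])
E
```

```text
t: 10.25
tcp_pos: [0.547, -0.1037, 0.1641]
eef_rot: [3.141, 0.0, 1.707]
contact_force: [-0.4, 0.8, 0.0]
grip_width: 0.051
gripper_force: 0.0
grasp in fixture [-0.036  -0.0003  0.1581] dist 0.1017 t deg 20.7 a 1.645
[([278.3, 315.7], 0.85), ([277.0, 30.0], 0.74)] [([275.1, 9.6], 0.53)] [([280.6, 9.5], 0.6)]
1.3 [279.6 387.7]
1.536 [279.4 332.6]
1.58 [279.4 321. ]
```

View pics/w6.png

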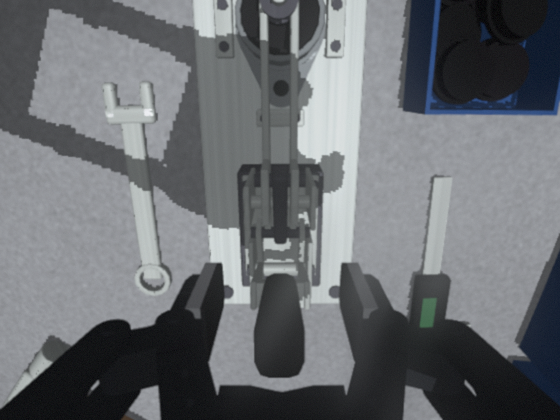

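The handle stands locked, leaning forward between the open jaws at about (280,325). I'll re-grip it there and swing back.

```bash
python3 -m inch '[[[-0.22,0,0],[0,0,0],0.6],[[0,0,0],[0,0,0],0],[[0,0,0],[0,0,0],0],[[0,0,0],[0,0,0],0],[[0,0,0],[0,0,0],0]]'; python3 a.py
python3 -m inch '[[[-0.39,0,-0.10],[0,0,0],0],[[-0.395,0,-0.06],[0,0,0],0],[[-0.4,0,-0.02],[0,0,0],0],[[-0.4,0,0.02],[0,0,0],0],[[-0.395,0,0.06],[0,0,0],0],[[-0.385,0,0.1],[0,0,0],0],[[-0.375,0,0.14],[0,0,0],0],[[-0.36,0,0.175],[0,0,0],0]]'; python3 a.py
```

```text
t: 10.95
tcp_pos: [0.547, -0.1082, 0.1639]
eef_rot: [-3.14, 0.0, 1.708]
contact_force: [-4.6, -0.7, 2.2]
grip_width: 0.0152
gripper_force: 59.5
grasp in fixture [-0.0405  0.0004  0.1579] dist 0.1 t deg 18.4 a 1.603
t: 11.75
tcp_pos: [0.5576, -0.1837, 0.157]
eef_rot: [-3.141, -0.003, 1.709]
contact_force: [-6.5, 5.9, 6.1]
grip_width: 0.0149
gripper_force: 60.9
grasp in fixture [-0.1167  0.0002  0.151 ] dist 0.0987 t deg -26.9 a 0.813
```

```bash
python3 -m inch '[[[-0.34,0,0.21],[0,0,0],0],[[-0.32,0,0.245],[0,0,0],0],[[-0.29,0,0.275],[0,0,0],0],[[-0.265,0,0.3],[0,0,0],0],[[-0.23,0,0.325],[0,0,0],0],[[-0.2,0,0.35],[0,0,0],0],[[-0.16,0,0.365],[0,0,0],0],[[-0.12,0,0.38],[0,0,0],0]]'; python3 a.py
python3 -m inch '[[[-0.05,0,0.2],[0,0,0],0],[[-0.04,0,0.2],[0,0,0],0],[[0,0,0],[0,0,0],0]]'; python3 a.py
```

```text
t: 12.55
tcp_pos: [0.5647, -0.2337, 0.0962]
eef_rot: [3.141, 0.002, 1.708]
contact_force: [-4.3, -2.4, 7.5]
grip_width: 0.0156
gripper_force: 61.6
grasp in fixture [-0.1673  0.0002  0.0902] dist 0.0991 t deg -74.1 a -0.01
t: 12.85
tcp_pos: [0.565, -0.2355, 0.0884]
eef_rot: [3.14, 0.002, 1.708]
contact_force: [-9.0, 0.8, 16.0]
grip_width: 0.0152
gripper_force: 62.9
grasp in fixture [-1.691e-01  1.000e-04  8.240e-02] dist 0.099 t deg -78.7 a -0.09
```

```bash
python3 -m inch '[[[0,0,0.2],[0,0,0],0],[[0,0,0.15],[0,0,0],0],[[0,0,0],[0,0,0],0]]'; python3 a.py
python3 -m inch '[[[0,0,-0.1],[0,0,0],1],[[0,0,-0.2],[0,0,0],1],[[0,0,-0.3],[0,0,0],1],[[0,0,-0.6],[0,0,0],1],[[0,0,-1],[0,0,0],1],[[0,0,-1],[0,0,0],1],[[0,0,-1],[0,0,0],1],[[0,0,-1],[0,0,0],1]]'
python3 - <<'E'
from station import r, eyes, spot_point
import json
from h import *
q=json.load(open('q.json'))
w=eyes.read_camera('wrist')
print([(d['at'],round(d['conf'],2)) for d in spot_point('wrist','handle_grip')[:2]])
for a in(0,.12,.3):print(a,[proj(w,W(q,grip(a,d)))[0].round(1) for d in (.062,.105,.137)])
w=eyes.read_camera('wrist');cv2.imwrite('pics/w7.png',w['color'][:,:,::-1])
E
```

```text
t: 13.15
tcp_pos: [0.5653, -0.2356, 0.088]
eef_rot: [3.137, 0.004, 1.708]
contact_force: [-26.7, 8.9, 49.0]
grip_width: 0.0151
gripper_force: 67.6
grasp in fixture [-0.1692 -0.0002  0.082 ] dist 0.0991 t deg -79.0 a -0.095
t: 13.95
tcp_pos: [0.5651, -0.2348, 0.2074]
eef_rot: [3.141, -0.0, 1.708]
contact_force: [0.4, 0.1, -0.4]
grip_width: 0.0857
gripper_force: 0.0
[([285.1, 214.8], 0.66), ([278.7, 64.5], 0.46)]
0 [array([280.5, 157.4]), array([280.6, 219.7]), array([280.7, 265.7])]
0.12 [array([280.5, 155.4]), array([280.6, 219.7]), array([280.6, 268.9])]
0.3 [array([280.5, 149.7]), array([280.5, 215. ]), array([280.5, 268.3])]
```

View pics/w7.png

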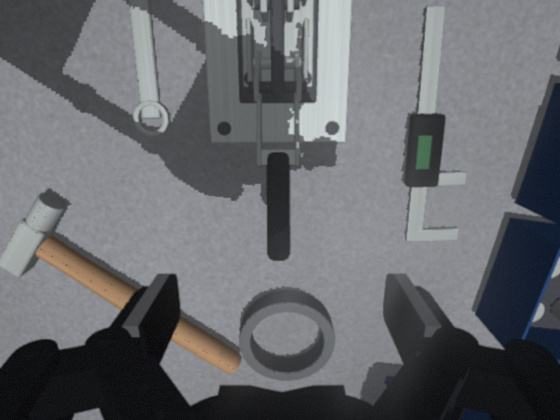

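The handle is down and open again, at column 279, rows 152–260, as it was at the start. I'll rise and go over the nest.

```bash
python3 -m inch '[[[0,0,-1],[0,0,0],1],[[0,0,-1],[0,0,0],1],[[0.2,0,-1],[0,0,0],1],[[0.8,0,-1],[0,0,0],1],[[1,0,-0.4],[0,0,0],1],[[1,0,0],[0,0,0],1],[[1,0,0],[0,0,0],1],[[1,0,0],[0,0,0],1]]'
python3 -m inch '[[[1,0,0],[0,0,0],1],[[1,0,0],[0,0,0],1],[[1,0,0],[0,0,0],1],[[1,0,0],[0,0,0],1],[[0.9,0,0.5],[0,0,0],1],[[0.23,0,0.8],[0,0,0],1],[[0,0,0.8],[0,0,0],1],[[0,0,0],[0,0,0],1]]'
python3 a.py
python3 - <<'E'
from station import r, eyes, spot_point,masks_of
import json
from h import *
q=json.load(open('q.json'))
FP['cap_top']=[.085,0,.063]
w=eyes.read_camera('wrist');cv2.imwrite('pics/w8.png',w['color'][:,:,::-1])
for n in('housing','cap_top'):print(n,proj(w,W(q,FP[n]))[0].round(1),[(d['at'],round(d['conf'],2)) for d in spot_point('wrist',n)[:3]])
print(proj(w,W(q,[.085,0,.067]))[0].round(1))
g=[.085,.026,.059],[.085,-.026,.059]
print('hub sides',proj(w,W(q,g)).round(1))
m=masks_of('wrist','housing');print([(x['bbox'],round(x['conf'],2)) for x in m[:2]])
E
```

```text
t: 14.9
tcp_pos: [0.5476, -0.11, 0.3144]
eef_rot: [-3.139, -0.001, 1.708]
contact_force: [0.6, -0.6, 0.1]
grip_width: 0.0854
gripper_force: 0.0
t: 15.7
tcp_pos: [0.529, 0.0165, 0.2587]
eef_rot: [-3.134, -0.001, 1.709]
contact_force: [0.2, -0.7, -0.8]
grip_width: 0.0848
gripper_force: 0.0
grasp in fixture [0.0855 0.0009 0.2527] dist 0.2465 t deg 39.7 a 1.976
housing [283.6 173.3] [([283.6, 172.2], 0.7)]
cap_top [283.5 185.4] [([282.5, 181.1], 0.68)]
[283.5 186.5]
hub sides [[255.1 184.3]
 [311.9 184.4]]
[([252.5, 120.3, 60.9, 104.0], 0.96), ([376.2, 260.8, 28.2, 139.2], 0.54)]
```

View pics/w8.png

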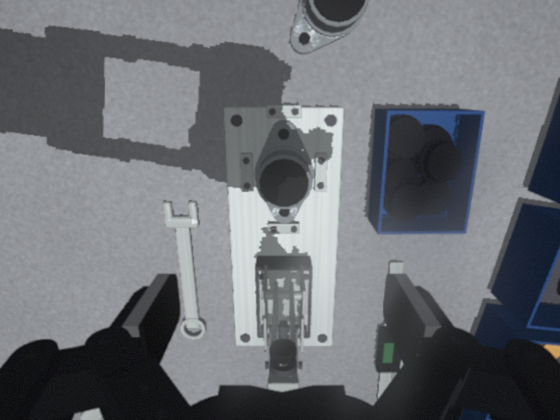

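The arm stands open. The unit sits in its nest with the cap at (283,181), centred between the jaws. I'll descend onto the hub.

```bash
python3 -m inch '[[[0.08,0.03,0.95],[0,0,0],1],[[0,0,0.95],[0,0,0],1],[[0,0,0.95],[0,0,0],1],[[0,0,0.95],[0,0,0],1],[[0,0,0.95],[0,0,0],1],[[0,0,0.95],[0,0,0],1],[[0,0,0.95],[0,0,0],1],[[0,0,0.7],[0,0,0],1]]'
python3 -m inch '[[[0,0,0.6],[0,0,0],1],[[0,0,0.3],[0,0,0],1],[[0,0,0],[0,0,0],1]]'; python3 a.py
```

```text
t: 16.7
tcp_pos: [0.531, 0.0178, 0.0793]
eef_rot: [3.141, 0.0, 1.708]
contact_force: [0.1, 0.0, -0.3]
grip_width: 0.0854
gripper_force: 0.0
t: 17.0
tcp_pos: [0.5306, 0.018, 0.0566]
eef_rot: [-3.141, -0.0, 1.708]
contact_force: [0.3, 0.9, -0.0]
grip_width: 0.0854
gripper_force: 0.0
grasp in fixture [ 0.0868 -0.0009  0.0506] dist 0.1593 t deg 94.5 a 2.931
```

```bash
python3 -m inch '[[[0,0,0.2],[0,0,0],1],[[0,0,0],[0,0,0],0],[[0,0,0],[0,0,0],0],[[0,0,0],[0,0,0],0],[[0,0,0],[0,0,0],0]]'; python3 a.py
```

```text
t: 17.5
tcp_pos: [0.5309, 0.0181, 0.0532]
eef_rot: [3.141, 0.0, 1.708]
contact_force: [-2.2, 0.1, 5.4]
grip_width: 0.0504
gripper_force: 64.1
grasp in fixture [ 0.0868 -0.0012  0.0472] dist 0.1596 t deg 95.7 a 2.953
```

```bash
python3 -m inch '[[[0,0,-0.05],[0,0,0],0],[[0,0,-0.15],[0,0,0],0],[[0,0,-0.25],[0,0,0],0],[[0,0,-0.3],[0,0,0],0],[[0,0,-0.3],[0,0,0],0],[[0,0,-0.3],[0,0,0],0],[[0,0,-0.3],[0,0,0],0],[[0,0,-0.3],[0,0,0],0]]'
python3 - <<'E'
from station import r, eyes,masks_of
import cv2
w=eyes.read_camera('side');im=w['color'][:,:,::-1]
cv2.imwrite('pics/s9.png',cv2.resize(im[150:300,190:350],None,fx=4,fy=4,interpolation=cv2.INTER_CUBIC))
E
```

```text
t: 18.3
tcp_pos: [0.5308, 0.0181, 0.1017]
eef_rot: [3.141, 0.0, 1.708]
contact_force: [0.6, 0.1, -5.8]
grip_width: 0.0504
gripper_force: 63.3
```

View pics/s9.png

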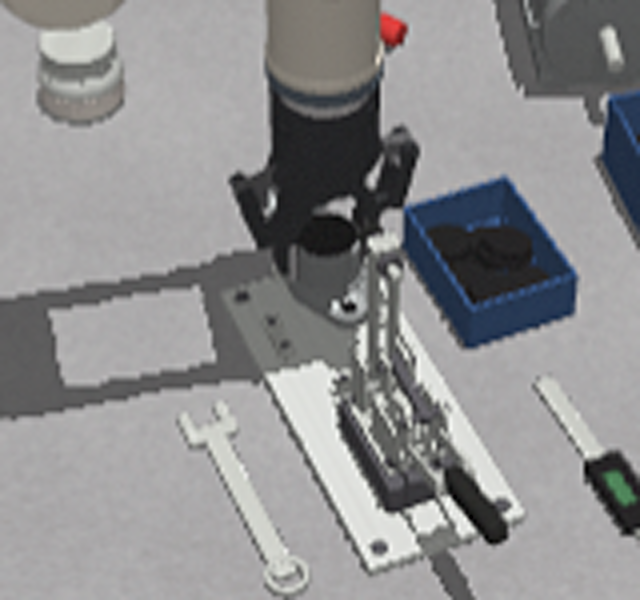

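The unit hangs in the jaws, level, with the clamp arm and handle open. I'll lift on to 10 cm and settle.

```bash
python3 -m inch '[[[0,0,-0.3],[0,0,0],0],[[0,0,-0.35],[0,0,0],0],[[0,0,-0.35],[0,0,0],0],[[0,0,-0.35],[0,0,0],0],[[0,0,-0.3],[0,0,0],0],[[0,0,-0.15],[0,0,0],0],[[0,0,-0.1],[0,0,0],0],[[0,0,-0.05],[0,0,0],0]]'
python3 -m inch '[[[0,0,0],[0,0,0],0],[[0,0,0],[0,0,0],0],[[0,0,0],[0,0,0],0],[[0,0,0],[0,0,0],0],[[0,0,0],[0,0,0],0]]'
python3 - <<'E'
from station import r, eyes,spot_point
import json
from h import *
q=json.load(open('q.json'));z=.112
obs={'housing':[],'cap_top':[],'handle_grip':[]}
for c in('side','scene'):
    w=eyes.read_camera(c)
    for n in obs:
        d=spot_point(c,n)[:3]
        print(c,n,proj(w,W(q,{'housing':[.085,0,z],'cap_top':[.085,0,z+.051],'handle_grip':grip(0)}[n]))[0].round(1),[(x['at'],round(x['conf'],2)) for x in d])
E
```

```text
t: 19.15
tcp_pos: [0.5307, 0.0181, 0.1497]
eef_rot: [-3.141, -0.0, 1.708]
contact_force: [-0.2, -0.5, -5.9]
grip_width: 0.0509
gripper_force: 63.3
t: 19.65
tcp_pos: [0.5307, 0.0181, 0.1495]
eef_rot: [-3.141, -0.0, 1.708]
contact_force: [-0.1, 0.1, -4.2]
grip_width: 0.0508
gripper_force: 63.3
side housing [271.3 207.5] [([272.1, 209.6], 0.71), ([339.7, 345.2], 0.28)]
side cap_top [271.2 194.8] [([270.5, 197.3], 0.56)]
side handle_grip [309.8 276.8] [([306.4, 278.3], 0.75), ([209.1, 174.1], 0.47)]
scene housing [285.3 203.3] [([285.1, 202.6], 0.68)]
scene cap_top [285.2 193.1] [([283.9, 195.0], 0.6)]
scene handle_grip [200.5 243.1] [([197.1, 240.8], 0.72)]
```

Everything measured agrees: the unit is about 10 cm up and steady, and the handle is open.

```bash
python3 -c "
from station import r
print(r.sign_off())"
```

```text
the job is handed in; nothing more can be done
None
```

I handed in the job at about 20 s: I drove the handle to its forward stop, swung it fully back open, and am holding the bearing unit steady and level about 10 cm above the nest; I inferred that the cap is home from the handle reaching its stop and did not measure it directly, and the hand-in returned no verdict.

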